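# Fit the drum of a table-top grater and lock it with its barrel bolt

### The job

Fit the washed grating drum back into the table-top grater and lock it. The drum stands on end to drain: lay it on its side on the chopping board and let go of it, then take it again round its middle and set it down on the grater's two V rests with its steel shaft end in the open bearing slot on the crank side. Then slide the barrel bolt fully home into the drum's white end, against its spring, and while holding it there turn its red handle down to the front until it lies in the notch and stays; leave the mug, the glass and the tub where they stand.

Things in the scene. Friction and masses are not known exactly. Their poses are not given: they have to be found in the camera images.
- grater: Table-top drum grater, fixed. Wooden base 150 x 317 x 22 mm with two white cheeks, a crank with brown grip at one end and a bolt's barrel at the other. Origin on the worktop under the middle of the drum's place. z up; y along the shaft line from bolt to crank; -x is the front. Base reaches x -75..75, y -205..112. Cheeks: x -36..36, tops 84 mm up, inner faces at y -55 and +55; crank under 115 mm.
- cradle (a point): Middle of the drum's place, on the shaft line, 66 mm above the grater's origin; axes as the grater's. The drum's middle belongs here, up to 5 mm to either side along y. Two V rests at y -32 and +32 (10 mm wide along y) carry the drum and centre it on the shaft line; between them there is room for fingers beside the drum, down to the base's top 44 mm below this point.
- bearing (a point): On the shaft line (grater x 0, y 67, z 66 mm), in the bearing slot of the crank-side cheek: open at the top, 22 mm wide, reaching y 55..77, its floor 11 mm below this point and its top edge 18 mm above. The drum's shaft end is lowered into it.
- barrel (a point): Middle of the aluminium barrel's top, at grater x 0, y -116, z 83 mm. The barrel is 34 mm wide, y -165..-67. Along its top runs a slot 13 mm wide, y -153.5..-100.5, in which the bolt's handle travels. In its tail sits a coil spring that pushes the bolt back over the last 10 mm of the way home, with 3 N growing to 6 N; it acts on the steel plate at the bolt's tail.
- notch (a point): On the barrel's front (-x) face, at grater x -17, y -108, z 66 mm; axes as the grater's. The notch, 15 mm wide (y -115.5..-100.5), runs from the crank-side end of the barrel's top slot down through its front wall to 7 mm below this point. Only here can the bolt's handle go down, and the spring pushes a bolt that is let go back behind the notch.
- bolt: Barrel bolt: steel rod, 14 mm thick, 151 mm long, 160 g, loose in the barrel with 1.5 mm play. Origin on its axis at the foot of the handle; y along the rod to its nose, z along the handle. At the start the handle stands up in the slot, held by its sides, and the origin is 31 to 42 mm short of home. Home is a hard stop at the slot's end (origin at grater y -105.5 mm), felt behind the spring.
- bolt_nose (a point): Tip of the bolt's tapered nose, 74.5 mm from the bolt's origin along its y. At home it is at grater y -31 mm, past the cheek and inside the drum's bore. If the drum is not down on its rests the nose strikes the drum's end and the bolt stops early.
- bolt_grip (a point): On the handle's red sleeve, 52 mm from the rod's axis along the bolt's z. The sleeve is round, 16 mm thick, 24 to 66 mm from the axis; the pin below it is 10 mm thick. Held home against the spring, the handle swings 90 degrees to the front about the rod's axis and comes to lie about level in the notch; the spring then clamps it 5 mm short of the hard stop, where it stays.
- drum: Grating drum, loose, about 260 g: steel cylinder, 52 mm thick, dark grating holes, between two eight-sided collars (58 mm over flats, 12 mm long; they stop it rolling), one white, one black. 100 mm long without the shaft end. Origin: centre of the white end's face; z along its axis to the black end. At the start it stands on the board, white end down, at any yaw.
- drum_mid (a point): Middle of the drum on its axis, 50 mm from the white end; axes as the drum's. Bare steel runs 38 mm to either side of it. When the drum lies on the board this point is 29 mm above the board's top (50 mm above the worktop). The white end has a bore 22 mm wide, 30 mm deep for the bolt's nose.
- drum_shaft (a point): Middle of the round steel shaft end, 12 mm thick, which stands 18 mm out of the drum's black end; on the axis, 109 mm from the white end's face. At the start it points up, its tip 139 mm above the worktop.
- board: Wooden chopping board, fixed, 180 mm (x) by 260 mm (y), 21 mm thick. Origin: centre of its underside, on the worktop; z up. The drum stands on its half nearer the grater.
- mug: White mug with a blue pattern, 82 x 117 x 91 mm, a loose bystander behind the work. Origin: centre of its underside.
- tumbler: Clear drinking glass, 84 mm wide and 103 mm high, a loose bystander behind the work. Origin: centre of its underside.
- tub: Small white and green food tub, 72 mm wide and 71 mm high, a loose bystander left of the board. Origin: centre of its underside.

How it is judged:
By the outcome, as a careful person would: the job done as asked, in the order asked, and still so for the second after the job is handed in, with the robot touching nothing.
It also fails if it takes over 61 s, if anything falls off the work surface, if the arm or the gripper's body presses on something with over 40 N, if the wrist force passes 120 N, or if a joint passes its speed limit or range.

### The arm

A 6-joint arm with a two-finger parallel gripper is mounted at the origin on a cart in front of the work surface, level with it; the furniture and walls round the work are solid. World frame = base frame: x ahead of the robot, y to its left, z up, the work surface at z = 0. Lengths are in m, angles in rad, forces in N, time in s.
With the tool pointing down it reaches from about 0.275 to 0.725 m from the base axis. Payload 15.9 kg.
Tool frame: the origin (TCP) lies midway between the tips of the shut fingers; the grasp point (between the pads) lies 19 mm behind it; z points along the fingers, y is the line along which they close (so a half turn about z gives the same grasp; the last joint's range is limited). The gripper opens to 85 mm and grips with 20 to 120 N. Pads are 22 mm wide; open, the fingers measure 114 mm over their backs; the gripper's body (76 mm by 85 mm) begins 54 mm behind the grasp point. The pads swing forward as they close: fully open they stand 13 mm farther back than shut.
Start: joints at [1.245, 0.213, -0.034, 1.323, 0, 1.571], TCP at [0.16, 0.474, 0.231] pointing down, gripper open.
Joint ranges: [-2.98, 2.98], [-0.74, 1.72], [-1.14, 1.35], [-2.1, 2.04], [-1.57, 1.44], [-3.14, 3.14]. Speed limits (rad/s): [1.89, 1.89, 2.39, 2.57, 3.14, 3.14].

### API

Orientations are given as a rotation vector (axis times angle).
In Python, from bench import r gives the robot as it stands. The module is installed in compiled form; this text tells all that it offers.
- The arm moves only by the shell command python3 -m inch 'ROWS' [FORCE]. ROWS is JSON, a list of rows, each a list of 5 numbers: the shift along the tool's x, y, z in m, then the turn about the tool's z in rad, then the opening, from -1 (shut) to 1 (fully open). A call has 1 to 10 rows; each row shifts and turns the commanded pose from where the row before left it, along the tool's axes as they then stand; what a row does not reach is not made up. A row lasts 1/8 s, in which the tool goes at most 62.5 mm and 10.7 degrees, less where a joint would pass 70% of its speed; a pose out of reach is approached as far as the arm can. A call is refused whole if a number of a shift passes 0.0625 or a number of a turn 0.188, either way. A call with a gripper value outside its range is refused whole. The fingers move at their own pace and stop on an object; FORCE is the grip in N (left out, the last holds). Time passes only in rows, so rows that do not move let the fingers close. It gives the time, the measured TCP pose, the force, the opening and the grip force at its end, in the units of the state.
- r.read_state(): the state, without advancing time (a new reading comes with each control period).
- r.camera(name): name is "scene" or "side" or "wrist"; returns a dict with "frame" (420x560x3 uint8, red, green, blue), "z_map" (420x560 float32, m along the optical axis (not along the pixel's ray), 0 where there is no reading), "fx", "fy", "cx", "cy" (pixels), "dist" ([k1, k2, p1, p2, k3] as OpenCV has them; the pictures are not rectified), "origin" and "orientation" of the camera in the world; the wrist camera has in their place "T_tool_cam" (4x4, takes a point from camera to tool coordinates, whose origin is the TCP and whose axes are the flange's). Camera axes: x right, y down, z forward; pixel columns grow to the right and rows downward; lengths in m; the calibration is good to about 2 mm. A picture is of the moment at which its call begins: read the wrist's pose just before it.
- r.finish_job(): hands the job in; it is judged then, once.
The state is a dict: "time_s": time; "joint_pos": joint angles; "qvel": joint speeds; "effort": joint torques, N m; "eef_pos": TCP position; "tcp_rot": TCP orientation; "contact_force": force on the tool from outside, world axes, zero at the start; "moment": the same for the moment, N m; "gripper_width": finger opening in m; "grasp_force": force on a finger pad.
Only numpy, scipy, OpenCV 4.12 (cv2) and the standard library are available. Lean on these libraries where they do the work, as an engineer would, in place of code of your own. Each camera call takes 0.05 s, during which the arm holds its last target. There are 200 camera calls.

## Working session

There is one attempt and no reset: what is moved stays moved. The work goes in short steps, Python scripts to look and compute and a shell command to move; the robot and the scene stay as the last step left them, time stands still between calls to the robot, and variables do not carry over. Pictures are saved under pics/ and viewed, at most 12 in all, crops included, and the job is handed in when it is done.

```bash
mkdir -p pics
cat > h.py <<'E'
import numpy as np, cv2
from scipy.spatial.transform import Rotation as R
from bench import r
def pose(c,st=None):
    if 'origin' in c:
        o=np.array(c['orientation'],float)
        M=o if o.shape==(3,3) else R.from_rotvec(o).as_matrix() if o.size==3 else R.from_quat(o).as_matrix()
        return M,np.array(c['origin'])
    T=np.array(c['T_tool_cam']);Rt=R.from_rotvec(st['tcp_rot']).as_matrix()
    return Rt@T[:3,:3],Rt@T[:3,3]+np.array(st['eef_pos'])
def cloud(c,st=None):
    h,w=c['z_map'].shape
    uv=np.stack(np.meshgrid(np.arange(w),np.arange(h)),-1).reshape(-1,1,2).astype(np.float64)
    K=np.array([[c['fx'],0,c['cx']],[0,c['fy'],c['cy']],[0,0,1]])
    n=cv2.undistortPoints(uv,K,np.array(c['dist'],float)).reshape(h,w,2)
    z=c['z_map'][...,None].astype(float)
    P=np.concatenate([n*z,z],-1)
    M,o=pose(c,st)
    W=P@M.T+o
    W[c['z_map']==0]=np.nan
    return W
def ray(c,u,v,zw,st=None):
    K=np.array([[c['fx'],0,c['cx']],[0,c['fy'],c['cy']],[0,0,1]])
    n=cv2.undistortPoints(np.array([[[u,v]]],float),K,np.array(c['dist'],float)).ravel()
    M,o=pose(c,st);d=M@np.array([n[0],n[1],1]);return o+d*(zw-o[2])/d[2]
def snap(name,fn):
    st=r.read_state();c=r.camera(name)
    import pickle;pickle.dump((c,st),open(fn+'.pkl','wb'))
    cv2.imwrite('pics/'+fn+'.png',c['frame'][...,::-1]);return c,st
E
python3 - <<'E'
from h import *
st=r.read_state();print(st)
for n in ['scene','side']:
    c,_=snap(n,n+'0');print({k:c[k] for k in c if k not in('frame','z_map')})
a=cv2.imread('pics/scene0.png');cv2.imwrite('pics/s0.png',cv2.resize(a,(800,600)))
a=cv2.imread('pics/side0.png');cv2.imwrite('pics/d0.png',cv2.resize(a,(800,600)))
E
```

```text
{'time_s': 0.0, 'joint_pos': array([ 1.24500108e+00,  2.13352024e-01, -3.50317652e-02,  1.32348861e+00,
       -3.76484999e-05,  1.57080320e+00]), 'qvel': array([ 4.55869591e-04, -7.23909583e-04,  9.58441053e-04, -4.88635015e-04,
        2.86437683e-04,  5.53049082e-05]), 'effort': array([ 1.02190766e-03, -6.86167789e+01,  4.87118518e+01,  1.75829767e-02,
        7.38364361e-05,  1.12773739e-05]), 'eef_pos': array([0.15993904, 0.47338847, 0.23082907]), 'tcp_rot': array([-5.09485942e-01, -3.09986493e+00,  1.67743768e-03]), 'contact_force': array([-0.9845339 , -0.45491598, -0.03700535]), 'moment': array([-0.00329053,  0.02699553,  0.03445449]), 'grasp_force': 0.0, 'gripper_width': 0.08556690966365527}
{'fx': 435.8657739543864, 'fy': 435.8657739543864, 'cx': 282.9637042601585, 'cy': 208.0830616463718, 'dist': array([-0.04784918,  0.        ,  0.        ,  0.        ,  0.        ]), 'origin': array([ 0.14796973, -0.69563482,  0.9478399 ]), 'orientation': array([-2.24759078,  0.53175455, -0.24361421])}
{'fx': 408.4609664854456, 'fy': 408.4609664854456, 'cx': 278.81065003018995, 'cy': 211.22586031613156, 'dist': array([-0.07096025,  0.        ,  0.        ,  0.        ,  0.        ]), 'origin': array([ 0.70486036, -0.52063502,  1.12665452]), 'orientation': array([-2.53856879, -0.24511659,  0.08465662])}
```

View pics/s0.png

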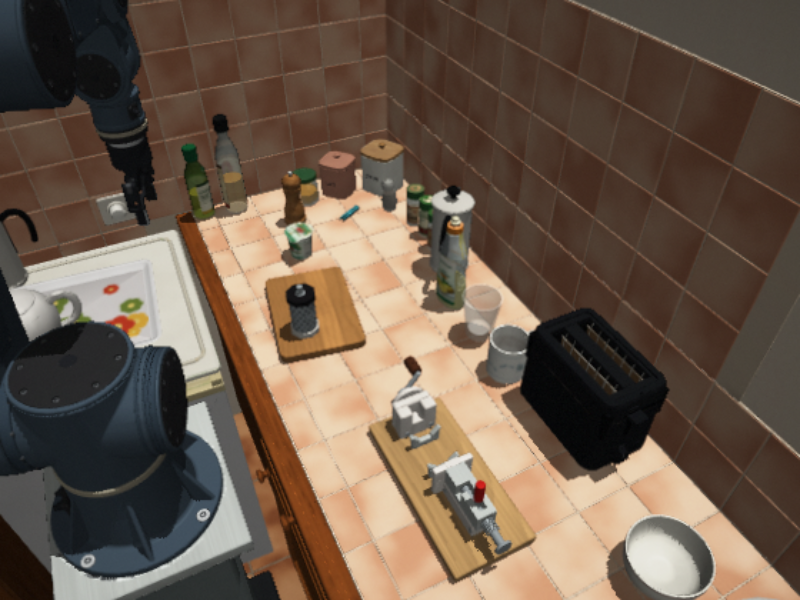

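View pics/d0.png

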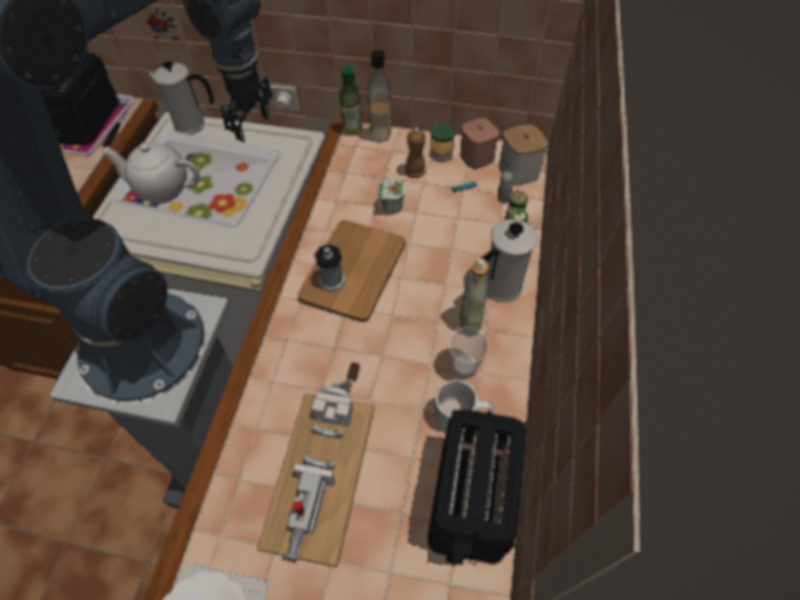

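The scene view shows the drum standing at about (303,310), the board around it, the tub at (298,240), the grater base with corners (370,430), (440,400), (535,540), (460,578), and the red handle at (480,492). The side view agrees. I'll measure these from the depth maps next.

```bash
cat > m.py <<'E'
from h import *
import pickle
for n in ['scene0','side0']:
    c,st=pickle.load(open(n+'.pkl','rb'));W=cloud(c);f=c['frame'].astype(int)
    s=0.7
    print(n)
    # base / board from z band
    m=(np.abs(W[...,2]-0.0215)<0.006)&(f[...,0]-f[...,2]>25)
    m=m.astype(np.uint8);m=cv2.morphologyEx(m,cv2.MORPH_OPEN,np.ones((3,3)))
    k,l,stt,_=cv2.connectedComponentsWithStats(m)
    for i in range(1,k):
        if stt[i,4]>600:
            P=W[l==i];rc=cv2.minAreaRect(P[:,:2].astype(np.float32));print('slab',stt[i,4],rc,np.median(P[:,2]))
            b=cv2.boxPoints(rc);print(b.round(4).tolist())
    red=(f[...,0]>120)&(f[...,1]<50)&(f[...,2]<60)&(W[...,2]>0.06)&(W[...,2]<.2)
    P=W[red];print('red',red.sum(),np.nanmedian(P,0),np.nanmin(P,0),np.nanmax(P,0))
    # drum: points z .03-.13 in region
    a=(W[...,0]>.2)&(W[...,0]<.7)&(W[...,1]>-.1)&(W[...,1]<.5)&(W[...,2]>.1)&(W[...,2]<.145)
    k,l,stt,cen=cv2.connectedComponentsWithStats(a.astype(np.uint8))
    for i in range(1,k):
        if stt[i,4]>15:
            P=W[l==i];print('tall',stt[i,4],cen[i]/.7,P.mean(0),P.min(0),P.max(0))
E
python3 m.py
```

```text
scene0
slab 2488 ((0.4223594069480896, 0.2926337718963623), (0.2655109763145447, 0.17762787640094757), 80.258544921875) 0.020399703884310394
[[0.3124000132083893, 0.17679999768733978], [0.48739999532699585, 0.1467999964952469], [0.5324000120162964, 0.4083999991416931], [0.3573000133037567, 0.43849998712539673]]
slab 4728 ((0.4760112166404724, -0.20654672384262085), (0.15217560529708862, 0.31999728083610535), 0.28787675499916077) 0.022868426892355576
[[0.39910000562667847, -0.04690000042319298], [0.40070000290870667, -0.3668999969959259], [0.5529000163078308, -0.3662000000476837], [0.5512999892234802, -0.04619999974966049]]
red 28 [ 0.476889   -0.29974264  0.13064958] [ 0.47049405 -0.30530391  0.12588611] [ 0.48241297 -0.29359452  0.13222827]
tall 108 [444.02116402 261.81216931] [0.69511026 0.19634395 0.1225014 ] [0.69039406 0.17436147 0.10005561] [0.69999872 0.22864395 0.14487293]
tall 303 [300.52805281 296.01131542] [0.38484735 0.23161713 0.11973058] [0.35667117 0.20663203 0.10112936] [0.41825203 0.27038268 0.14100769]
tall 33 [469.004329   303.29004329] [0.68677533 0.07728144 0.103
[... 853 characters left out ...]
12]]
red 18 [ 0.48045734 -0.30008902  0.13028984] [ 0.47465842 -0.30447311  0.12558054] [ 0.48602159 -0.29518611  0.13250269]
tall 265 [327.05660377 256.30188679] [0.38879564 0.23392882 0.11885454] [0.35679119 0.20695762 0.10012436] [0.4183455  0.26798385 0.1388425 ]
tall 18 [463.73015873 292.6984127 ] [0.69726842 0.19307822 0.11939721] [0.69442952 0.18036842 0.10247646] [0.69992785 0.21021409 0.14269482]
tall 17 [450.25210084 349.91596639] [0.6890677  0.06095951 0.10275587] [0.68108342 0.04429076 0.10051277] [0.69939291 0.08081405 0.10607353]
tall 101 [352.16407355 372.10749646] [ 0.50856535 -0.02728876  0.1079196 ] [ 0.49703392 -0.04902729  0.10051358] [ 0.51842138 -0.00620921  0.11489033]
```

```bash
python3 -m inch '[[0,0,0,0.177,1],[0,0,0,0.177,1],[0,0,0,0.177,1],[0,0,0,0.177,1],[0,0,0,0.177,1],[0,0,0,0.177,1],[0,0,0,0.177,1],[0,0,0,0,1]]' 20
python3 - <<'E'
from h import *
st=r.read_state();print(st['joint_pos'],st['eef_pos'],R.from_rotvec(st['tcp_rot']).as_matrix().round(3))
c=r.camera('wrist');print(np.round(c['T_tool_cam'],3),c['fx'],c['cx'],c['cy'])
E
```

```text
time_s: 1.1
eef_pos: [0.16, 0.4735, 0.231]
tcp_rot: [2.214, 2.229, -0.001]
contact_force: [0.2, 0.0, 0.0]
gripper_width: 0.0851
grasp_force: 0.0
[ 1.24500498e+00  2.13161680e-01 -3.47165594e-02  1.32347091e+00
 -2.15422042e-05  2.80884770e+00] [0.15998491 0.47354622 0.23104929] [[-0.007  1.    -0.   ]
 [ 1.     0.007 -0.001]
 [-0.001 -0.    -1.   ]]
[[-0.    -0.955 -0.298  0.076]
 [ 1.    -0.001  0.001  0.   ]
 [-0.001 -0.298  0.955 -0.144]
 [ 0.     0.     0.     1.   ]] 320.38009334510167 279.27307325056324 216.41873304522267
```

```bash
python3 -m inch '[[-0.034,0.0326,0,0,1],[-0.034,0.0326,0,0,1],[-0.034,0.0326,0,0,1],[-0.034,0.0326,0,0,1],[-0.034,0.0326,0,0,1],[-0.034,0.0326,0,0,1],[-0.034,0.0326,0,0,1],[0,0,0,0,1],[0,0,0,0,1]]'
python3 - <<'E'
from h import *
c,st=snap('wrist','w1');print(st['joint_pos'],st['eef_pos'])
W=cloud(c,st)
a=(W[...,2]>.112)&(W[...,2]<.127)&(abs(W[...,0]-.388)<.06)&(abs(W[...,1]-.236)<.06)
P=W[a];print(a.sum(),P.mean(0),P.min(0),P.max(0))
rc=cv2.minEnclosingCircle(P[:,:2].astype(np.float32));print(rc)
print('rect',cv2.minAreaRect(P[:,:2].astype(np.float32)))
s=(W[...,2]>.132)&(W[...,2]<.145)&(abs(W[...,0]-.388)<.06)&(abs(W[...,1]-.236)<.06)
print('shaft',s.sum(),W[s].mean(0),W[s].min(0),W[s].max(0))
cv2.imwrite('pics/w1b.png',cv2.resize(c['frame'][...,::-1],(800,600)))
E
```

```text
time_s: 2.28
eef_pos: [0.3895, 0.2371, 0.2312]
tcp_rot: [-2.212, -2.23, 0.0]
contact_force: [0.2, 1.0, -0.8]
gripper_width: 0.0854
grasp_force: 0.0
[ 5.46738066e-01  1.22656212e-01 -1.43307067e-01  1.30511651e+00
  2.14520730e-04  2.10955830e+00] [0.38946319 0.2371167  0.23121849]
3840 [0.38843862 0.2408522  0.12167717] [0.35738336 0.20839132 0.11207209] [0.41927149 0.27054504 0.12690954]
((0.38855475187301636, 0.23941190540790558), 0.031482528895139694)
rect ((0.3884458541870117, 0.23909679055213928), (0.05853097513318062, 0.058097563683986664), 74.09542083740234)
shaft 206 [0.3883202  0.24020685 0.13896378] [0.38266668 0.23407059 0.1321277 ] [0.39358149 0.24511143 0.14166988]
```

View pics/w1b.png

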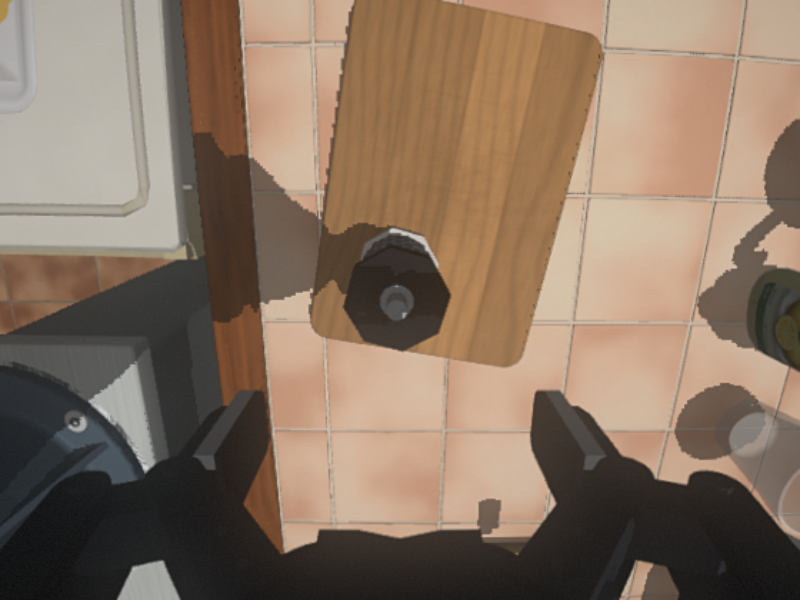

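The drum stands at about (398,300) in the wrist picture, its axis at world (0.3885, 0.2395). The octagon flats lie at about 74°, so I'll turn the gripper to match. Then I'll grip the top collar lightly and tip the drum along the board.

```bash
python3 -m inch '[[0,0,0,0.139,1],[0,0,0,0.139,1],[0.002,-0.0016,0.03,0,1],[0,0,0.04,0,1],[0,0,0.04,0,1],[0,0,0.028,0,1],[0,0,0,0,1],[0,0,0,0,-1],[0,0,0,0,-1],[0,0,0,0,-1]]' 20;  python3 -m inch '[[0,0,0,0,-1],[0,0,0,0,-1]]'
python3 - <<'E'
from h import *
st=r.read_state();print(st['tcp_rot'],st['contact_force'],st['moment'],R.from_rotvec(st['tcp_rot']).as_matrix().round(3))
E
```

```text
time_s: 3.58
eef_pos: [0.3893, 0.2402, 0.0948]
tcp_rot: [-2.501, -1.9, -0.004]
contact_force: [-3.1, 1.1, 7.2]
gripper_width: 0.0578
grasp_force: 22.5
time_s: 3.82
eef_pos: [0.3892, 0.2401, 0.0948]
tcp_rot: [-2.501, -1.9, -0.004]
contact_force: [-2.7, 0.8, 6.7]
gripper_width: 0.0577
grasp_force: 22.4
[-2.50143858 -1.90008807 -0.00369651] [-2.68919231  0.79943054  6.72778189] [0.13441826 0.58011226 0.04234617] [[ 0.268  0.963  0.002]
 [ 0.963 -0.268  0.002]
 [ 0.002  0.001 -1.   ]]
```

```bash
python3 -m inch '[[0.0085,0,-0.0015,0,-1],[0.0085,0,-0.001,0,-1],[0.0085,0,-0.0005,0,-1],[0.0085,0,0,0,-1],[0.0085,0,0.001,0,-1],[0.0085,0,0.0015,0,-1],[0,0,0,0,-1]]'
python3 - <<'E'
from h import *
c,st=snap('scene','s1');print(st['contact_force'])
cv2.imwrite('pics/s1b.png',cv2.resize(c['frame'][150:270,150:310,::-1],(640,480)))
E
```

```text
time_s: 4.7
eef_pos: [0.4028, 0.2894, 0.0945]
tcp_rot: [2.502, 1.9, 0.002]
contact_force: [-2.3, -2.4, 11.8]
gripper_width: 0.0577
grasp_force: 24.4
[-2.3315815  -2.37762892 11.76367322]
```

View pics/s1b.png

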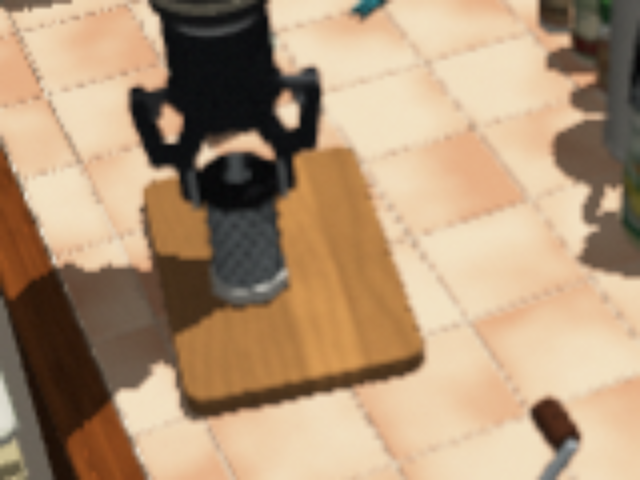

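The crop shows the drum at about (250,240), still upright: it slid instead of tipping, so friction is low. I'll lift it past the board's near end and lean its lower part against the board's edge to swing it. Then I'll lay it down on the board.

```bash
python3 -m inch '[[0,0,-0.02,0,-1],[0,0,-0.01,-0.098,-1],[-0.032,0.004,0,0,-1],[-0.032,0.004,0,0,-1],[-0.032,0.004,0,0,-1],[-0.032,0.004,0,0,-1],[-0.035,0.003,0,0,-1],[0,0,0.022,0,-1],[0,0,0.022,0,-1],[0,0,0,0,-1]]'
python3 - <<'E'
from h import *
c,st=snap('scene','s2');print(st['contact_force'],st['moment'])
cv2.imwrite('pics/s2b.png',cv2.resize(c['frame'][160:280,150:310,::-1],(640,480)))
E
```

```text
time_s: 6.0
eef_pos: [0.3919, 0.1245, 0.0788]
tcp_rot: [-2.405, -2.019, 0.004]
contact_force: [-0.1, 0.9, -3.1]
gripper_width: 0.0575
grasp_force: 23.6
[-0.09879427  0.89176998 -3.07510142] [ 0.03272841 -0.01068662  0.00341067]
```

View pics/s2b.png

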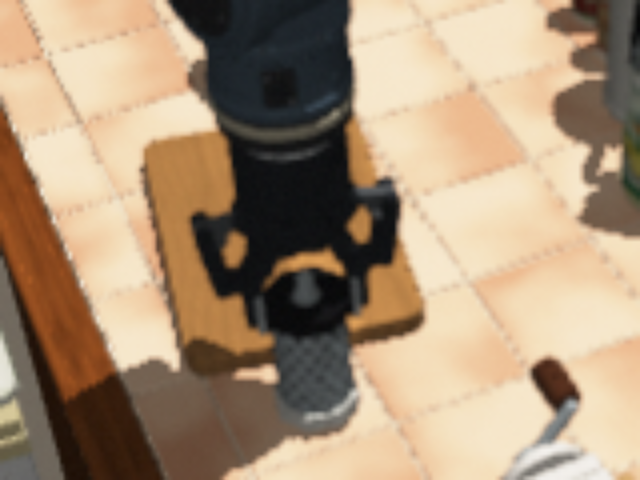

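The drum hangs at about (315,380), clear and upright just off the board's near end. Now I push forward.

```bash
python3 -m inch '[[0.008,0,0,0,-1],[0.009,0,0,0,-1],[0.009,0,0,0,-1],[0.009,0,0,0,-1],[0.009,0,0,0,-1],[0.009,0,0,0,-1],[0.009,0,0,0,-1],[0.009,0,0,0,-1],[0.009,0,0,0,-1],[0,0,0,0,-1]]'
python3 - <<'E'
from h import *
c,st=snap('scene','s3');print(st['contact_force'],st['moment'])
cv2.imwrite('pics/s3b.png',cv2.resize(c['frame'][160:280,150:310,::-1],(640,480)))
E
```

```text
time_s: 7.3
eef_pos: [0.407, 0.2043, 0.08]
tcp_rot: [-2.405, -2.021, -0.001]
contact_force: [-1.7, -0.8, -0.0]
gripper_width: 0.0573
grasp_force: 23.1
[-1.65093848 -0.77490979 -0.04299642] [-0.27739292  0.17098398 -0.0599314 ]
```

View pics/s3b.png

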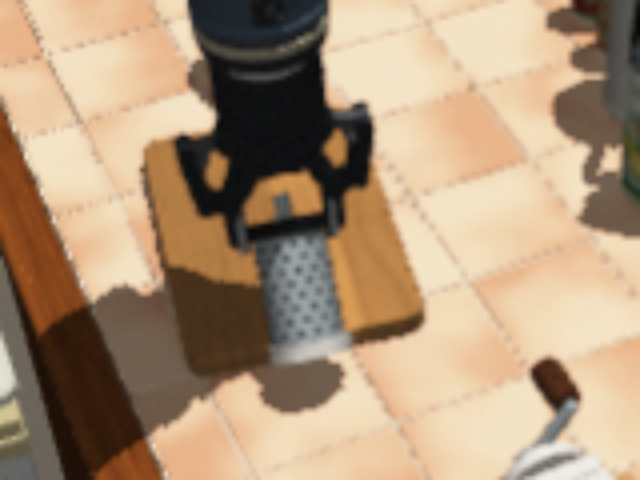

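The drum, at about (305,290), is tilted roughly 50°. Next I lift it, carry it over the board and lay it down.

```bash
python3 -m inch '[[0.005,0,-0.02,0,-1],[0.025,0,0,0,-1],[0.025,0,0,0,-1],[0.02,0,0,0,-1],[0,0,0.008,0,-1],[0,0,0.007,0,-1],[0.007,0,0.005,0,-1],[0.0065,0,0.0055,0,-1],[0.006,0,0.006,0,-1],[0.0055,0,0.0065,0,-1]]';  python3 -m inch '[[0.005,0,0.007,0,-1],[0.004,0,0.0075,0,-1],[0.003,0,0.0075,0,-1],[0.003,0,0.008,0,-1],[0,0,0,0,-1],[0,0,0,0,-1]]'
python3 - <<'E'
from h import *
c,st=snap('scene','s4');print(st['contact_force'],st['moment'])
cv2.imwrite('pics/s4b.png',cv2.resize(c['frame'][140:260,150:310,::-1],(640,480)))
E
```

```text
time_s: 8.6
eef_pos: [0.4251, 0.3029, 0.0626]
tcp_rot: [-2.406, -2.019, -0.005]
contact_force: [0.6, 5.9, 8.5]
gripper_width: 0.0575
grasp_force: 31.6
time_s: 9.35
eef_pos: [0.4263, 0.3162, 0.0316]
tcp_rot: [2.406, 2.02, -0.002]
contact_force: [1.5, -0.5, -2.0]
gripper_width: 0.0576
grasp_force: 33.0
[ 1.51469484 -0.47479953 -1.95607599] [-0.08256685 -0.10547356  0.03026329]
```

View pics/s4b.png

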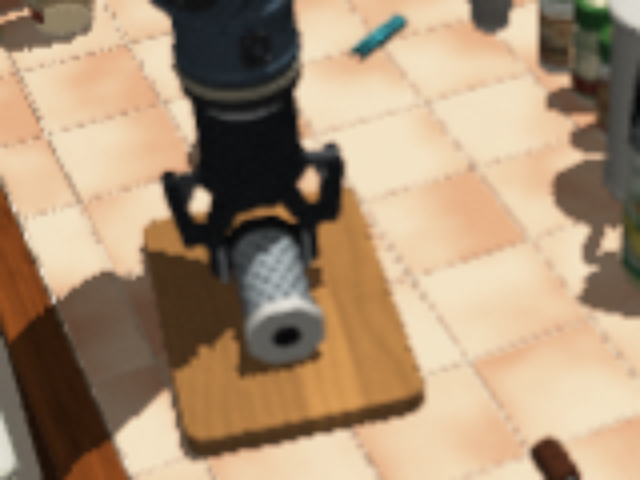

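The drum lies on its side, bore facing the camera at about (285,335). I'll ease it down 2 mm, release it and look from above.

```bash
python3 -m inch '[[0,0,0.002,0,-1],[0,0,0,0,-0.2],[0,0,0,0,1],[0,0,0,0,1],[0,0,0,0,1],[0,0,-0.03,0,1],[0,0,-0.05,0,1],[-0.03,0,-0.05,0,1],[-0.02,0,-0.02,0,1],[0,0,0,0,1]]'
python3 - <<'E'
from h import *
c,st=snap('wrist','w2');print(st['joint_pos'],st['eef_pos'])
W=cloud(c,st)
a=(W[...,2]>.055)&(W[...,2]<.095)&(abs(W[...,0]-.415)<.08)&(abs(W[...,1]-.28)<.1)
P=W[a].astype(np.float32);print(a.sum(),P.min(0),P.max(0))
print(cv2.minAreaRect(P[:,:2]));print(cv2.boxPoints(cv2.minAreaRect(P[:,:2])))
s=P[P[:,2]>.07];print(len(s),cv2.minAreaRect(s[:,:2]))
t=P[:,2]>.066
q,sv,vt=np.linalg.svd(P[t]-P[t].mean(0),full_matrices=False);print('axis',vt[0],P[t].mean(0))
b=W[(abs(W[...,2]-.02)<.006)&(abs(W[...,1]-.28)<.1)&(W[...,0]>.46)&(W[...,0]<.49)];print('board z',np.median(b[:,2]))
cv2.imwrite('pics/w2b.png',cv2.resize(c['frame'][...,::-1],(800,600)))
E
```

```text
time_s: 10.65
eef_pos: [0.4186, 0.2672, 0.1813]
tcp_rot: [2.407, 2.018, 0.005]
contact_force: [1.0, 0.3, -1.5]
gripper_width: 0.0854
grasp_force: 0.0
[ 5.68110542e-01  2.17977346e-01 -1.54734616e-01  1.19516017e+00
 -1.08866597e-04  2.31422225e+00] [0.41863629 0.26717731 0.18133483]
7773 [0.38271782 0.21991721 0.05500151] [0.45679215 0.34155297 0.08212604]Traceback (most recent call last):
  File "<stdin>", line 6, in <module>
cv2.error: OpenCV(4.12.0) /io/opencv/modules/imgproc/src/convhull.cpp:143: error: (-215:Assertion failed) total >= 0 && (depth == CV_32F || depth == CV_32S) in function 'convexHull'
```

Run:
```python
from h import *
import pickle
c,st=pickle.load(open('w2.pkl','rb'))
W=cloud(c,st)
a=(W[...,2]>.055)&(W[...,2]<.095)&(abs(W[...,0]-.415)<.08)&(abs(W[...,1]-.28)<.1)
P=W[a].astype(np.float32);k=lambda p:np.ascontiguousarray(p[:,:2])
print(cv2.minAreaRect(k(P)));print(cv2.boxPoints(cv2.minAreaRect(k(P))))
t=P[P[:,2]>.066]
print(cv2.minAreaRect(k(t)),t.mean(0))
q,sv,vt=np.linalg.svd(t-t.mean(0),full_matrices=False);print('axis',vt[0])
b=W[(abs(W[...,2]-.02)<.006)&(abs(W[...,1]-.28)<.1)&(W[...,0]>.46)&(W[...,0]<.49)];print('board z',np.median(b[:,2]))
cv2.imwrite('pics/w2b.png',cv2.resize(c['frame'][...,::-1],(800,600)))
```

```text
((0.4212753474712372, 0.2824675738811493), (0.11853447556495667, 0.058301202952861786), 80.00627136230469)
[[0.3822818  0.2291584 ]
 [0.43969837 0.21904081]
 [0.46026888 0.33577675]
 [0.40285233 0.34589434]]
((0.41952458024024963, 0.2738986611366272), (0.10110897570848465, 0.053319722414016724), 80.21435546875) [0.42012084 0.27645147 0.07448258]
axis [0.1762355  0.9843471  0.00136195]
board z 0.02128989309536311
```

View pics/w2b.png

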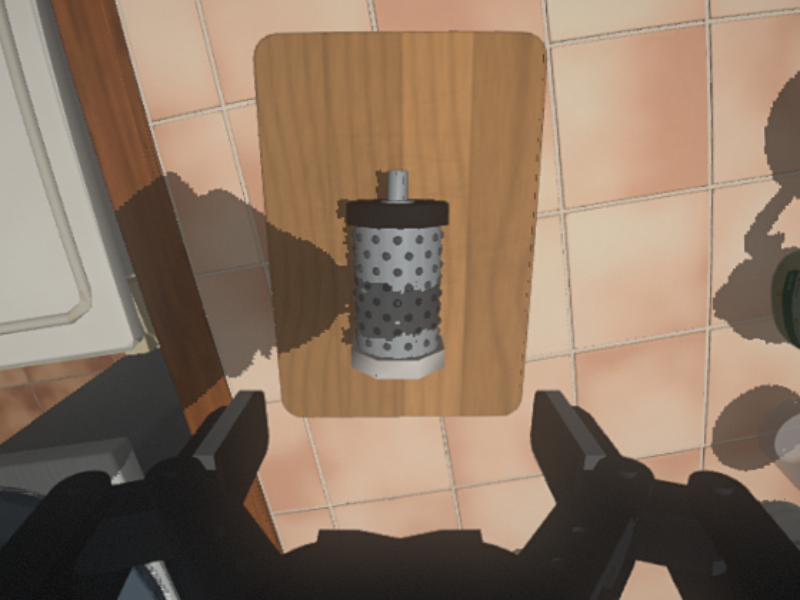

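The drum lies flat at about (397,290), axis heading 80°, shaft up the picture, and has been let go. Before taking it again I'll fly over the grater once for an exact pose.

```bash
python3 -m inch '[[0,0,-0.03,-0.17,1],[-0.052,0.0065,-0.02,0,1],[-0.052,0.0065,-0.03,0,1],[-0.052,0.0065,0,0,1],[-0.052,0.0065,0,0,1],[-0.052,0.0065,0,0,1],[-0.052,0.0065,0,0,1],[-0.052,0.0065,0,0,1],[-0.052,0.0065,0,0,1],[0,0,0,0,1]]'; python3 -m inch '[[0,0,0,0,1],[0,0,0,0,1]]'
python3 - <<'E'
from h import *
c,st=snap('wrist','w3');print(st['joint_pos'],st['eef_pos'],R.from_rotvec(st['tcp_rot']).as_matrix()[:,0])
W=cloud(c,st);f=c['frame'].astype(int)
k=lambda p:np.ascontiguousarray(p[:,:2].astype(np.float32))
a=(abs(W[...,2]-.022)<.005)&(f[...,0]-f[...,2]>25)&(abs(W[...,0]-.4775)<.1)&(W[...,1]<-.02)&(W[...,1]>-.4)
a=cv2.morphologyEx(a.astype(np.uint8),cv2.MORPH_OPEN,np.ones((3,3)))>0
print('base',cv2.minAreaRect(k(W[a])),cv2.boxPoints(cv2.minAreaRect(k(W[a]))).round(4).tolist())
def show(n,m):
    m=cv2.morphologyEx(m.astype(np.uint8),cv2.MORPH_OPEN,np.ones((3,3)))>0
    P=W[m]; print(n,m.sum(),P.mean(0).round(4) if len(P) else '', P.min(0).round(4), P.max(0).round(4))
xx=abs(W[...,0]-.4775)<.06
show('cheek+',xx&(abs(W[...,2]-.084)<.005)&(W[...,1]>-.12)&(W[...,1]<-.07))
show('cheek-',xx&(abs(W[...,2]-.084)<.005)&(W[...,1]>-.225)&(W[...,1]<-.2))
show('barrel',xx&(abs(W[...,2]-.083)<.006)&(W[...,1]>-.33)&(W[...,1]<-.235))
show('red',(f[...,0]>110)&(f[...,1]<60)&(f[...,2]<60)&(W[...,2]>.06)&xx&(W[...,2]<.14))
cv2.imwrite('pics/w3b.png',cv2.resize(c['frame'][...,::-1],(800,600)))
E
```

```text
time_s: 11.95
eef_pos: [0.4685, -0.151, 0.2578]
tcp_rot: [-2.228, -2.212, 0.002]
contact_force: [0.6, -0.0, -0.3]
gripper_width: 0.0854
grasp_force: 0.0
time_s: 12.2
eef_pos: [0.4684, -0.1475, 0.2594]
tcp_rot: [-2.224, -2.218, 0.0]
contact_force: [0.8, 0.9, 0.6]
gripper_width: 0.0852
grasp_force: 0.0
[-3.05173076e-01  1.92169260e-01  1.04250756e-02  1.38972671e+00
  1.64117632e-04  1.26805125e+00] [ 0.468369   -0.14748824  0.25942742] [2.42815385e-03 9.99996988e-01 3.57771334e-04]
base ((0.4796654284000397, -0.20793911814689636), (0.15098311007022858, 0.316924124956131), 0.22742748260498047) [[0.4034999907016754, -0.049800001084804535], [0.4047999978065491, -0.3666999936103821], [0.5558000206947327, -0.366100013256073], [0.5544999837875366, -0.04919999837875366]]
cheek+ 2227 [ 0.4789 -0.0862  0.0843] [ 0.4431 -0.106   0.079 ] [ 0.5152 -0.0704  0.0872]
cheek- 592 [ 0.48   -0.2197  0.0841] [ 0.4442 -0.225   0.0791] [ 0.5155 -0.2159  0.0868]
barrel 1427 [ 0.4803 -0.2733  0.084 ] [ 0.4627 -0.3267  0.0772] [ 0.4969 -0.235   0.0872]Traceback (most recent call last):
  File "<stdin>", line 15, in <module>
  File "<stdin>", line 10, in show
    return umr_minimum(a, axis, None, out, keepdims, initial, where)
ValueError: zero-size array to reduction operation minimum which has no identity
```

Every size matches the drawing: grater origin (0.4795, -0.1614), heading 90.2°. Back to the drum.

```bash
python3 -m inch '[[0.0527,-0.0062,0,0,1],[0.0527,-0.0062,0,0,1],[0.0527,-0.0062,0,0,1],[0.0527,-0.0062,0,0,1],[0.0527,-0.0062,0,0,1],[0.0527,-0.0062,0,0,1],[0.0527,-0.0062,0.03,0,1],[0.0527,-0.0062,0.04,0,1],[0,0,0.03,0.17,1],[0,0,0,0,1]]'; python3 -m inch '[[0,0,0,0,1],[0,0,0,0,1]]' 45
python3 - <<'E'
from h import *
st=r.read_state();X=R.from_rotvec(st['tcp_rot']).as_matrix()
print(st['eef_pos'],X[:,0],X.T@(np.array([.4195,.2739,.03])-st['eef_pos']))
E
```

```text
time_s: 13.5
eef_pos: [0.4189, 0.2702, 0.1607]
tcp_rot: [-2.403, -2.023, 0.005]
contact_force: [0.3, -0.1, 0.8]
gripper_width: 0.0852
grasp_force: 0.0
time_s: 13.75
eef_pos: [0.4215, 0.27, 0.1637]
tcp_rot: [2.404, 2.022, 0.004]
contact_force: [0.1, 0.0, 0.6]
gripper_width: 0.0854
grasp_force: 0.0
[0.42151096 0.27003755 0.16368039] [0.17170961 0.98514635 0.00157516] [ 0.00324921 -0.00287333  0.13368095]
```

```bash
python3 -m inch '[[0.0033,-0.0027,0.04,0,1],[0,0,0.05,0,1],[0,0,0.0435,0,1],[0,0,0,0,1],[0,0,0,0,-1],[0,0,0,0,-1],[0,0,0,0,-1],[0,0,0,0,-1],[0,0,0,0,-1]]' 45; python3 -c "
from h import *
st=r.read_state();print(st['eef_pos'],st['joint_pos'])"
```

```text
time_s: 14.88
eef_pos: [0.4199, 0.2745, 0.0308]
tcp_rot: [2.406, 2.02, 0.005]
contact_force: [-1.5, -1.3, 11.0]
gripper_width: 0.0504
grasp_force: 44.6
[0.41989626 0.27448016 0.03080333] [ 5.79000658e-01  3.44837073e-01 -3.91370209e-01  8.31179032e-01
 -6.17241905e-05  2.32361898e+00]
```

```bash
python3 -m inch '[[0,0,-0.03,0,-1],[0,0,-0.05,0,-1],[0,0,-0.05,-0.178,-1],[-0.048,0.0064,0,0,-1],[-0.048,0.0064,0,0,-1],[-0.048,0.0064,0,0,-1],[-0.048,0.0064,0,0,-1],[-0.048,0.0064,0,0,-1],[-0.048,0.0064,0,0,-1],[-0.048,0.0064,0,0,-1]]'; python3 -m inch '[[-0.048,0.0064,0,0,-1],[-0.048,0.0064,0,0,-1],[0,0,0,0,-1],[0,0,0,0,-1],[0,0,0,0,-1]]'
python3 - <<'E'
from h import *
c,st=snap('wrist','w4');X=R.from_rotvec(st['tcp_rot']).as_matrix()
print(st['eef_pos'],X[:,0],X.T@(np.array([.4795,-.1614,.047])-st['eef_pos']))
W=cloud(c,st);m=(W[...,2]>.17)&(W[...,2]<.225)&(abs(W[...,0]-st['eef_pos'][0])<.04)&(abs(W[...,1]-st['eef_pos'][1])<.1)
P=W[m];print(P.min(0),P.max(0))
a=P[P[:,2]>.198];print(cv2.minAreaRect(np.ascontiguousarray(a[:,:2].astype(np.float32))))
cv2.imwrite('pics/w4b.png',cv2.resize(c['frame'][...,::-1],(800,600)))
E
```

```text
time_s: 16.12
eef_pos: [0.4651, -0.0638, 0.16]
tcp_rot: [2.216, 2.225, 0.002]
contact_force: [0.7, -0.0, -2.5]
gripper_width: 0.0506
grasp_force: 49.4
time_s: 16.75
eef_pos: [0.478, -0.1572, 0.1591]
tcp_rot: [2.215, 2.227, 0.001]
contact_force: [0.8, 0.1, -4.3]
gripper_width: 0.0507
grasp_force: 49.3
[ 0.47799479 -0.15722527  0.15913842] [-5.20072484e-03  9.99986476e-01 -9.29808059e-06] [-0.00418146  0.0014297   0.11213915]
[ 0.43799575 -0.19677706  0.17000088] [ 0.51799432 -0.08932949  0.22496474]
((0.47793468832969666, -0.1430632770061493), (0.08004190772771835, 0.07241480052471161), 0.3320980668067932)
```

View pics/w4b.png

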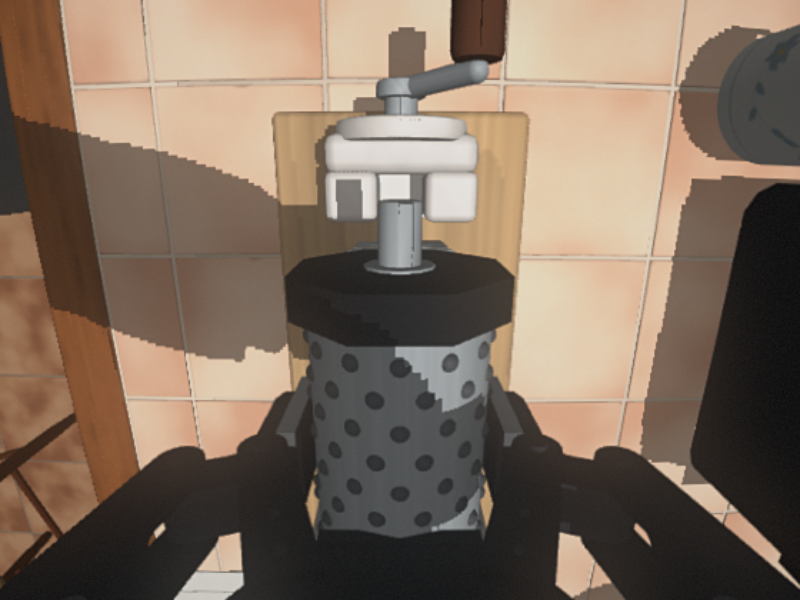

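The shaft at (400,235) points straight into the slot at (400,190), and the drum is level. I correct by 4 mm and 1.4 mm, then lower it.

```bash
python3 -m inch '[[-0.0042,0.0014,0.02,0,-1],[0,0,0.03,0,-1],[0,0,0.03,0,-1],[0,0,0.015,0,-1],[0,0,0.009,0,-1],[0,0,0.005,0,-1],[0,0,0.003,0,-1],[0,0,0,0,-1],[0,0,0,0,-1]]'; python3 -c "
from h import *
st=r.read_state();print(st['eef_pos'],st['contact_force'],st['moment'])"
```

```text
time_s: 17.92
eef_pos: [0.4795, -0.1621, 0.0477]
tcp_rot: [2.217, 2.226, 0.001]
contact_force: [-6.0, 4.9, 9.1]
gripper_width: 0.0508
grasp_force: 50.7
[ 0.47954839 -0.16207879  0.04767569] [-5.9584802   4.85440024  9.06371487] [ 0.91112885  1.0328912  -0.0458907 ]
```

```bash
python3 -m inch '[[0,0,0,0,-0.2],[0,0,0,0,0.3],[0,0,0,0,1],[0,0,0,0,1],[0,0,-0.03,0,1],[0,0,-0.05,0,1],[0,0,-0.05,0,1],[-0.04,0,-0.04,0,1],[0,0,0,0,1],[0,0,0,0,1]]'
python3 - <<'E'
from h import *
c,st=snap('wrist','w5');print(st['eef_pos'],st['joint_pos'])
W=cloud(c,st);f=c['frame'].astype(int)
m=(W[...,2]>.086)&(W[...,2]<.1)&(abs(W[...,0]-.4795)<.035)&(abs(W[...,1]+.1614)<.056)
P=W[m];print(m.sum(),P.min(0),P.max(0),cv2.minAreaRect(np.ascontiguousarray(P[:,:2].astype(np.float32))))
for y in np.arange(-.215,-.105,.01):
    s=P[abs(P[:,1]-y)<.004]
    if len(s): print(round(y,3),np.percentile(s[:,2],95).round(4))
m=(W[...,2]>.105)&(W[...,2]<.15)&(W[...,1]<-.25)&(W[...,1]>-.36)&(abs(W[...,0]-.48)<.05)
if m.any(): P=W[m];print('handle',m.sum(),P.mean(0),P.min(0),P.max(0))
cv2.imwrite('pics/w5b.png',cv2.resize(c['frame'][...,::-1],(800,600)))
E
```

```text
time_s: 19.18
eef_pos: [0.4793, -0.2021, 0.216]
tcp_rot: [-2.217, -2.225, 0.0]
contact_force: [0.1, 1.0, -0.4]
gripper_width: 0.0853
grasp_force: 0.0
[ 0.4792817  -0.20212097  0.21602884] [-3.99167188e-01  2.58333456e-01 -1.44750513e-02  1.29877271e+00
  1.33545414e-04  1.16814308e+00]
5459 [ 0.45640252 -0.21644174  0.08600648] [ 0.50352786 -0.11195503  0.09854682] ((0.4797857403755188, -0.16426816582679749), (0.04710949957370758, 0.10445867478847504), 0.24466131627559662)
-0.215 0.0971
-0.205 0.0976
-0.195 0.0943
-0.185 0.0943
-0.175 0.0941
-0.165 0.0941
-0.155 0.094
-0.145 0.0937
-0.135 0.0935
-0.125 0.0966
-0.115 0.097
handle 513 [ 0.4796426  -0.29500364  0.12362585] [ 0.47165834 -0.30586919  0.10500442] [ 0.48766233 -0.29018751  0.13290373]
```

View pics/w5b.png

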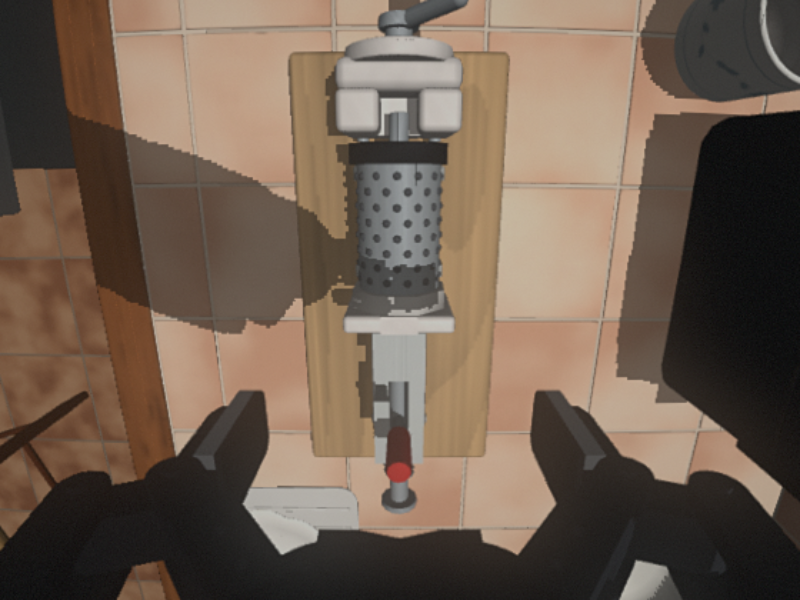

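The drum lies level in place at (398,225), shaft in the slot at (398,125). The red handle stands at (398,470), about x 0.4797, y -0.298, which is 31 mm short of home. I go above it and turn the gripper to close along the bolt.

```bash
python3 -m inch '[[-0.048,0,0,0.1745,1],[0,0,0,0.1745,1],[0,0,0,0.1745,1],[0,0,0,0.1745,1],[0,0,0,0.1745,1],[0,0,0,0.1745,1],[0,0,0,0.1745,1],[0,0,0,0.1745,1],[0,0,0,0.174,1],[0,0.048,0,0,1]]'; python3 -m inch '[[0,0,0,0,1],[0,0,0,0,1]]' 30
python3 - <<'E'
from h import *
c,st=snap('wrist','w6');X=R.from_rotvec(st['tcp_rot']).as_matrix()
W=cloud(c,st);f=c['frame'].astype(int)
m=(W[...,2]>.124)&(W[...,2]<.14)&(W[...,1]<-.25)&(W[...,1]>-.34)&(abs(W[...,0]-.48)<.03)
P=W[m];print('handle',m.sum(),P.mean(0) if len(P) else 0, P.min(0),P.max(0))
print(st['eef_pos'],st['joint_pos'],X[:,0],X.T@(np.array([.480,-.298,.099])-st['eef_pos']))
E
```

```text
time_s: 20.48
eef_pos: [0.4802, -0.296, 0.216]
tcp_rot: [-3.14, -0.008, 0.002]
contact_force: [0.4, -0.3, 0.5]
gripper_width: 0.0851
grasp_force: 0.0
time_s: 20.72
eef_pos: [0.4797, -0.2974, 0.2158]
tcp_rot: [-3.14, -0.008, 0.002]
contact_force: [-0.1, 0.6, -0.0]
gripper_width: 0.0857
grasp_force: 0.0
handle 348 [ 0.48087495 -0.29926329  0.13044829] [ 0.47269477 -0.30715703  0.12413657] [ 0.48782998 -0.29181974  0.13286448]
[ 0.47968491 -0.29737294  0.21576182] [-5.55107285e-01  3.52173373e-01  1.13203497e-01  1.33359617e+00
  2.84868931e-04  2.58138395e+00] [ 0.99998608  0.00510194 -0.00134784] [0.00046926 0.00076663 0.11676047]
```

```bash
python3 -m inch '[[0.0005,0.002,0.03,0,1],[0,0,0.045,0,1],[0,0,0.042,0,1],[0,0,0,0,0],[0,0,0,0,-0.6],[0,0,0,0,-1],[0,0,0,0,-1],[0,0,0,0,-1],[0,0,0,0,-1]]' 30; python3 -c "
from h import *
st=r.read_state();print(st['eef_pos'],st['contact_force'],st['moment'])"
```

```text
time_s: 21.9
eef_pos: [0.4811, -0.3006, 0.1007]
tcp_rot: [3.141, 0.008, 0.003]
contact_force: [-0.1, 1.3, 7.0]
gripper_width: 0.0151
grasp_force: 30.9
[ 0.48109752 -0.30056463  0.10071497] [-0.07287197  1.3012551   7.0169469 ] [ 0.18067584  0.023353   -0.03704183]
```

```bash
python3 -m inch '[[0,-0.006,0,0,-1],[0,-0.006,0,0,-1],[0,-0.006,0,0,-1],[0,-0.006,0,0,-1],[0,-0.005,0,0,-1],[0,-0.004,0,0,-1],[0,-0.003,0,0,-1],[0,0,0,0,-1]]' 40; python3 -c "
from h import *
st=r.read_state();print(st['eef_pos'],st['contact_force'],st['moment'])"
```

```text
time_s: 22.9
eef_pos: [0.4811, -0.2663, 0.101]
tcp_rot: [3.137, 0.006, 0.003]
contact_force: [-0.6, -12.9, 5.2]
gripper_width: 0.0145
grasp_force: 39.2
[ 0.4810507  -0.26633072  0.10095556] [ -0.60021056 -12.88712658   5.23166042] [-2.66456643  0.18025718  0.00635831]
```

Hard stop felt (13 N against the spring's 6 N). I ease back 1.5 mm and start swinging the handle to the front.

```bash
python3 -m inch '[[0,0.0015,0,0,-1],[-0.0092,0,0.0008,0,-1],[-0.0089,0,0.0024,0,-1],[-0.0084,0,0.0039,0,-1],[-0.0076,0,0.0053,0,-1],[-0.0065,0,0.0065,0,-1],[0,0,0,0,-1]]'; python3 -c "
from h import *
st=r.read_state();print(st['eef_pos'],st['contact_force'],st['moment'])"
```

```text
time_s: 23.78
eef_pos: [0.4404, -0.2674, 0.0819]
tcp_rot: [3.139, 0.006, 0.004]
contact_force: [0.8, -7.5, 3.4]
gripper_width: 0.0147
grasp_force: 44.0
[ 0.44042569 -0.2674372   0.08185639] [ 0.75479568 -7.52990994  3.3668749 ] [-1.46991904 -0.38909574 -0.06841947]
```

```bash
python3 -m inch '[[-0.0053,0,0.0076,0,-1],[-0.0039,0,0.0084,0,-1],[-0.0024,0,0.0089,0,-1],[-0.0008,0,0.0092,0,-1],[0,0,0.001,0,-1],[0,0,0,0,-1]]'
python3 - <<'E'
from h import *
c,st=snap('scene','s7');print(st['eef_pos'],st['contact_force'],st['moment'])
cv2.imwrite('pics/s7b.png',cv2.resize(c['frame'][270:420,240:440,::-1],(800,600)))
E
```

```text
time_s: 24.52
eef_pos: [0.4281, -0.2673, 0.0466]
tcp_rot: [3.139, 0.007, 0.003]
contact_force: [-0.0, -5.4, 3.6]
gripper_width: 0.0143
grasp_force: 44.9
[ 0.42814547 -0.26728307  0.04663086] [-1.10705374e-03 -5.36529068e+00  3.58046749e+00] [-1.15335399 -0.2755398  -0.13753015]
```

The handle is level (grip at x 0.428, z 0.066). I let it back onto the spring, then release it and rise.

```bash
python3 -m inch '[[0,0.002,0,0,-1],[0,0.002,0,0,-1],[0,0,0,0,-0.7],[0,0,0,0,-0.4],[0,0,0,0,-0.2],[0,0,0,0,-0.2],[0,0,-0.03,0,-0.2],[0,0,-0.05,0,-0.2],[0,0,-0.05,0,0],[0,0,-0.03,0,0]]'; python3 -m inch '[[0,0,0,0,0],[0,0,0,0,0]]';python3 - <<'E'
from h import *
c,st=snap('wrist','w8')
W=cloud(c,st);f=c['frame'].astype(int)
m=(f[...,0]>90)&(f[...,1]<50)&(f[...,2]<50)&(abs(W[...,0]-.44)<.08)&(abs(W[...,1]+.27)<.06)&(W[...,2]>.03)
P=W[m];print('red',m.sum(),P.mean(0),np.percentile(P,2,axis=0),np.percentile(P,98,axis=0))
cv2.imwrite('pics/w8b.png',cv2.resize(c['frame'][...,::-1],(800,600)))
E
```

```text
time_s: 25.82
eef_pos: [0.4277, -0.2702, 0.2081]
tcp_rot: [3.14, 0.008, 0.003]
contact_force: [0.4, -0.9, -0.7]
gripper_width: 0.0429
grasp_force: 0.0
time_s: 26.08
eef_pos: [0.4271, -0.2698, 0.2049]
tcp_rot: [-3.141, -0.008, 0.001]
contact_force: [-1.2, 0.6, 0.3]
gripper_width: 0.0426
grasp_force: 0.0
red 32 [ 0.42670429 -0.27013694  0.08032461] [ 0.41632156 -0.27843506  0.07486671] [ 0.45221564 -0.2652124   0.08428432]
```

View pics/w8b.png

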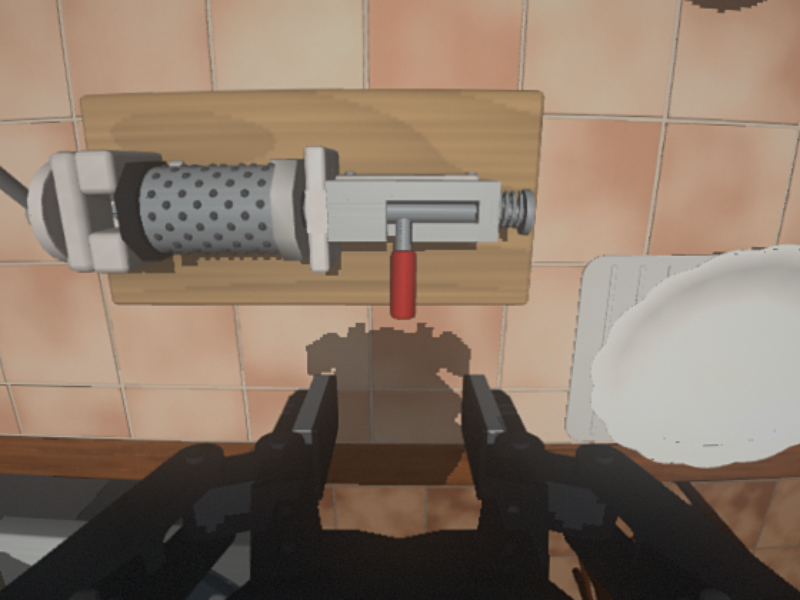

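The red handle lies at (403,285), pointing to the front from the notch at (403,235), and the spring at (515,212) is compressed. I'll check how level the handle is.

Run:
```python
from h import *
for n in ['wrist','scene','side']:
    c,st=snap(n,'z'+n);W=cloud(c,st);f=c['frame'].astype(int)
    m=(f[...,0]>90)&(f[...,1]<90)&(f[...,0]>1.8*f[...,1])&(abs(W[...,0]-.43)<.045)&(abs(W[...,1]+.27)<.025)&(W[...,2]>.045)&(W[...,2]<.15)
    P=W[m];print(n,m.sum())
    for x in np.arange(.412,.464,.008):
        s=P[abs(P[:,0]-x)<.004]
        if len(s)>3: print(round(x,3),len(s),np.percentile(s[:,2],85).round(4),np.median(s[:,1]).round(4))
```

```text
wrist 782
0.412 4 0.0838 -0.2674
0.42 154 0.0852 -0.2721
0.428 159 0.0839 -0.2721
0.436 159 0.082 -0.272
0.444 162 0.0807 -0.272
0.452 144 0.0791 -0.2719
scene 132
0.412 21 0.0843 -0.2728
0.42 25 0.0848 -0.2752
0.428 25 0.083 -0.2743
0.436 24 0.0816 -0.2741
0.444 24 0.08 -0.2749
0.452 11 0.0772 -0.274
side 87
0.42 19 0.0857 -0.2739
0.428 19 0.0817 -0.2734
0.436 17 0.0797 -0.2737
0.444 17 0.0804 -0.2738
0.452 15 0.0775 -0.2749
```

The handle is clamped (5 mm short of the stop) but still about 10° above level. I'll press it down gently with shut fingers.

```bash
python3 -m inch '[[0,0.002,0.03,0,-1],[0,0,0.045,0,-1],[0,0,0.035,0,-1],[0,0,0.005,0,-1],[0,0,0,0,-1],[0,0,0.004,0,-1],[0,0,0.004,0,-1],[0,0,0.004,0,-1],[0,0,0.004,0,-1],[0,0,0,0,-1]]' 20; python3 -c "
from h import *
st=r.read_state();print(st['eef_pos'],st['contact_force'],st['moment'])"
```

```text
time_s: 27.52
eef_pos: [0.4272, -0.2719, 0.0744]
tcp_rot: [-3.141, -0.008, 0.001]
contact_force: [0.8, 0.1, 0.4]
gripper_width: 0.0002
grasp_force: 0.0
[ 0.42715126 -0.27186747  0.07435613] [0.77690895 0.14245637 0.355705  ] [-0.00536811 -0.01579202  0.03721618]
```

```bash
python3 -m inch '[[0,0,0.002,0,-1],[0,0,0.002,0,-1],[0,0,0,0,-1]]'; python3 -m inch '[[0,0,-0.03,0,-1],[0,0,-0.05,0,-1],[0,0,-0.05,0,-1],[0,0,0,0,-1],[0,0,0,0,-1]]'
python3 - <<'E'
from h import *
for n in ['wrist','side']:
    c,st=snap(n,'y'+n);W=cloud(c,st);f=c['frame'].astype(int)
    m=(f[...,0]>90)&(f[...,1]<90)&(f[...,0]>1.8*f[...,1])&(abs(W[...,0]-.43)<.045)&(abs(W[...,1]+.27)<.025)&(W[...,2]>.045)&(W[...,2]<.15)
    P=W[m];print(n,m.sum())
    for x in np.arange(.412,.464,.008):
        s=P[abs(P[:,0]-x)<.004]
        if len(s)>3: print(round(x,3),len(s),np.percentile(s[:,2],85).round(4),np.median(s[:,1]).round(4))
E
```

```text
time_s: 27.9
eef_pos: [0.4273, -0.272, 0.0706]
tcp_rot: [-3.141, -0.007, 0.0]
contact_force: [0.3, 0.0, 0.3]
gripper_width: 0.0002
grasp_force: 0.0
time_s: 28.52
eef_pos: [0.4272, -0.2719, 0.2003]
tcp_rot: [-3.141, -0.008, 0.0]
contact_force: [-0.7, 0.2, -0.8]
gripper_width: -0.0003
grasp_force: 0.0
wrist 713
0.412 34 0.0693 -0.2714
0.42 128 0.0702 -0.2714
0.428 140 0.0707 -0.2713
0.436 142 0.0715 -0.2722
0.444 139 0.072 -0.2717
0.452 130 0.0722 -0.2721
side 80
0.412 4 0.066 -0.2735
0.42 15 0.0704 -0.2726
0.428 17 0.0711 -0.2748
0.436 17 0.0704 -0.2732
0.444 18 0.0712 -0.273
0.452 9 0.072 -0.2746
```

The handle now lies about level in the notch and stays there with the robot clear. Handing in.

```bash
python3 -c "
from bench import r
print(r.finish_job())"
```

```text
the job is handed in; nothing more can be done
None
```

The drum is back on the grater's rests with its shaft in the bearing slot. The bolt is home with its handle lying in the notch, and I handed the job in at about 28.5 s without touching the mug, glass or tub.

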